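# Close and lock the trimmer's blade shutter

### The job

Make the paper trimmer safe: slide its red shutter panel away from you along the two tracks, under the blue clamp beam, until both ends rest against their stops. It racks and binds if pushed at one end only, so work it along gently with pushes at alternate ends and do not force it; then lay the yellow lock bar level and fully down in the slot in the bed just behind the panel, let go, and leave the other things on the bench as they are.

Things in the scene. Friction and masses are not known exactly. Their poses are not given: they have to be found in the camera images.
- trimmer: Fixed grey paper trimmer (all mm). Origin: centre of its underside on the table; x = closing direction of the shutter, away from the robot (yaw varies), y left, z up. Bed x -130..150, y -190..190, its surface at z 30. Along each side an aluminium track: outer wall from |y| 173 to 187, its lip from |y| 162, z 30..56. Cheeks |y| 190..215, x 22..70, up to z 215.
- beam (a point): Middle of the lower rear edge of the trimmer's blue clamp beam, which spans the whole width above the bed: x 18..58, z 170..215 of the trimmer (mm), with a red hand wheel on top at y 0 up to z 251.
- housing (a point): Centre of the underside of the black drive housing that hangs over the middle of the bed: x -85..6, |y| under 45, z 68..110 of the trimmer (mm), with a bracket x -20..18, |y| under 35 from there up to the beam. The panel passes below it; fingers do not.
- shutter: Red panel, yellow stripes, 90 (x) by 310 (y), loose in the tracks, edge 3 to 31 above the bed, 0.6 to 1 kg, too deep to grip. Origin: its centre at bed level; x = closing direction. A sticky shoe at each end, 3 side play: a push at one end (3 to 10 N, more at first touch) swings it about the other end, to 0.09 rad of rack; then it binds. Starts 60 to 85 open. Closed, origin at x 75, y 0 of the trimmer, on rubber stops.
- shutter_left (a point): Left (+y) push point: on the panel's rear face (towards the robot), 120 left of its middle, 17 above the bed; marked by a black pad. Fully closed it lies at x 30 of the trimmer, 12 in under the rear edge of the clamp beam.
- shutter_right (a point): The same push point on the right (-y) end of the panel, 120 right of its middle.
- lockbar: Loose yellow bar with a black band, 90 long (x) by 20 wide (y) by 40 tall, 0.14 to 0.24 kg, standing on the table left or right of the trimmer. Origin: centre of its underside; z up. Either way round is the same.
- pocket (a point): Centre of the floor of the lock slot in the bed: 96 long (along the trimmer's x), 24 wide, 14 deep (floor 16 above the table), at x -22, y 120 of the trimmer; axes as the trimmer. The open panel covers part of it; once closed, the slot is free and ends 4 behind the panel. Seated, the bar's origin lies at this point and its top stands 26 above the bed.
- glue_bottle: Bystander, to be left alone: white glue bottle with a red cap, 60 dia x 130 tall (mm). Origin: centre of its underside.
- tape_roll: Bystander, to be left alone: cardboard tape roll lying flat, 96 dia x 40 tall (mm). Origin: centre of its underside.
- ink_jar: Bystander, to be left alone: amber jar with black lid, 64 dia x 70 tall (mm). Origin: centre of its underside.
- weight: Bystander, to be left alone: brass paperweight with a knob, 60 dia x 72 tall (mm). Origin: centre of its underside.
- mug: Bystander, to be left alone: blue ceramic mug, 80 dia x 90 tall (mm). Origin: centre of its underside.
- pin_tin: Bystander, to be left alone: round aluminium tin, 64 dia x 35 tall, near the left rear of the trimmer (mm). Origin: centre of its underside.
- brush: Bystander, to be left alone: flat brush lying on the table (mm). Origin: on its underside.
Mind the look-alikes: they are no part of the job. Of the things that look like the lockbar, the largest one is meant.

How it is judged:
On the way, in this order (a step that is already met when the one before it is completed fails the run):
1. the shutter is fully closed: both ends within 4 mm of their closed position (x of each of shutter_left, shutter_right in the frame of trimmer above 0.026 m), for 0.2 s.
2. with the shutter closed, the lock bar is down in its slot (x of each of shutter_left, shutter_right in the frame of trimmer above 0.025 m and z of lockbar in the frame of pocket below 0.003 m and horizontal distance between lockbar and pocket below 0.008 m and angle between lockbar's own z axis and vertical below 0.06 rad and angle between the x axis of lockbar and the x axis of trimmer, either way round below 0.15 rad), for 0.2 s.
At the end, for the whole second after the job is handed in: Both ends of the shutter are within 5 mm of fully closed, and the lock bar lies on the floor of its slot (within 3 mm of the bottom, 8 mm of its centre, level within 0.06 rad, along the slot within 0.15 rad); both at rest and released (all of step 2 and linear speed of each of lockbar, shutter below 0.02 m/s); the robot touches nothing.
It fails at once if the shutter is forced: a finger pushes it with more than 50 N (contact force between the fingers and shutter above 50 N).
It fails at once if a bystander (bottle, roll, jar, weight, mug, tin or brush) is moved more than 30 mm (distance of any of glue_bottle, tape_roll, ink_jar, weight, mug, pin_tin, brush from where it was at the start of the episode above 0.03 m).
It also fails if it takes over 72 s, if anything falls off the work surface, if the arm or the gripper's body presses on something with over 40 N, if the wrist force passes 120 N, or if a joint passes its speed limit or range.

### The arm

A 6-joint arm with a two-finger parallel gripper is mounted at the origin on the work surface. World frame = base frame: x ahead of the robot, y to its left, z up, the work surface at z = 0. Lengths are in m, angles in rad, forces in N, time in s.
With the tool pointing down it reaches from about 0.425 to 0.95 m from the base axis. Payload 3.5 kg.
Tool frame: the origin (TCP) lies between the finger pads; the fingertips stand 19 mm ahead of it and the grasp point (between the pads) is the TCP; y points along the fingers, z is the direction in which the jaws open and shut, and the axes are right-handed (so a half turn about y gives the same grasp; the last joint's range is limited). The gripper opens to 85 mm and grips with 20 to 120 N. Pads are 22 mm wide; open, the fingers measure 114 mm over their backs; the gripper's body (76 mm by 85 mm) begins 54 mm behind the grasp point. The pads swing forward as they close: fully open they stand 13 mm farther back than shut.
Start: joints at [1.017, 0.286, 1.577, -0, 1.279, -0.15], TCP at [0.265, 0.621, 0.25] pointing down, gripper open.
Joint ranges: [-2.77, 2.77], [-0.9, 2.22], [0.21, 2.48], [-1.53, 4.67], [0.24, 2.81], [-2.84, 2.84]. Speed limits (rad/s): [2.79, 2.79, 3.14, 3.14, 3.14, 3.14].

### API

Orientations are given as a unit quaternion [x, y, z, w].
In Python, from plant import get_state, read_camera, camera_model, sign_off gives the robot as it stands.
- The arm moves only by the tool carry_out, never from a script. Its argument "moves" is a list of rows, each a list of 7 numbers: the turn, a rotation vector about the tool's x, y, z in rad, then the shift along the tool's x, y, z in m, then the closure, from -1 (fully open) to 1 (shut). In form: [[wx, wy, wz, dx, dy, dz, jaw], ...]. A call has 1 to 10 rows; each row shifts and turns the commanded pose from where the row before left it, along the tool's axes as they then stand; what a row does not reach is not made up. A row lasts 1/8 s, in which the tool goes at most 62.5 mm and 10.7 degrees, less where a joint would pass 70% of its speed; a pose out of reach is approached as far as the arm can. A call is refused whole if a number of a shift passes 0.0625 or a number of a turn 0.188, either way. A call with a gripper value outside its range is refused whole. The fingers move at their own pace and stop on an object; "squeeze" is the grip in N (left out, the last holds). Time passes only in rows, so rows that do not move let the fingers close. It gives the time, the measured TCP pose, the force and the opening at its end, in the units of the state.
- get_state(): the state, without advancing time (a new reading comes with each control period).
- read_camera(name): name is "side" or "top" or "wrist"; returns the picture (400x640x3 uint8, blue, green, red); there is no depth.
- camera_model(name): a dict with "camera_matrix" (3x3 intrinsics, pixels), "D" ([k1, k2, p1, p2, k3] as OpenCV has them; the pictures are not rectified), "pose" (4x4, takes a point from camera to world coordinates). Camera axes: x right, y down, z forward; pixel columns grow to the right and rows downward; lengths in m; the calibration is good to about 2 mm. A picture is of the moment at which its call begins: read the wrist's pose just before it. camera_model takes no time and is no camera call; for the wrist camera it gives the pose at the moment of the call.
- sign_off(): hands the job in, once; it reports no verdict.
The state is a dict: "time": time; "qpos": joint angles; "dq": joint speeds; "joint_efforts": joint torques, N m; "eef_pos": TCP position; "tcp_rot": TCP orientation; "contact_force": force on the tool from outside, world axes, zero at the start; "wrist_torque": the same for the moment, N m; "opening": opening from 0.0 (shut) to 1.0 (fully open).
Only numpy, scipy, OpenCV 4.12 (cv2) and the standard library are available. Lean on these libraries where they do the work, as an engineer would, in place of code of your own. Each camera call takes 0.05 s, during which the arm holds its last target. There are 200 camera calls.

## Working session

There is one attempt and no reset: what is moved stays moved. The work goes in short steps, Python scripts to look and compute and a tool call to move; the robot and the scene stay as the last step left them, time stands still between calls to the robot, and variables do not carry over. Pictures are saved under pics/ and viewed, about 8 in all and at most 12, crops included, and the job is handed in when it is done.

Besides the shell and the picture viewer there is one more tool, called after "Call:" as name(argument=value, ...) on one line, values as JSON. carry_out: Moves the arm, as the interface text tells. Its arguments: {"type":"object","properties":{"moves":{"type":"array","items":{"type":"array","items":{"type":"number"}}},"squeeze":{"type":"number"}},"required":["moves"]}

```bash
mkdir -p pics; ls; python3 - <<'E'
from plant import *
import cv2,numpy as np
s=get_state();print({k:np.round(v,3).tolist() for k,v in s.items()})
for n in("top","side"):
    im=read_camera(n);cv2.imwrite(f"pics/{n}0.png",im);m=camera_model(n);print(n,np.round(m["camera_matrix"],1).tolist(),np.round(m["D"],3),np.round(m["pose"],3).tolist())
E
```

```text
pics
{'time': 0.0, 'qpos': [1.017, 0.287, 1.578, -0.0, 1.279, -0.15], 'dq': [-0.001, -0.002, 0.001, -0.001, -0.0, -0.0], 'joint_efforts': [-0.001, -40.598, -29.262, -0.0, 0.006, 0.0], 'eef_pos': [0.265, 0.62, 0.249], 'tcp_rot': [0.694, -0.142, 0.142, -0.692], 'contact_force': [0.375, -0.018, 0.078], 'wrist_torque': [0.024, -0.015, -0.038], 'opening': 1.001}
top [[459.7, 0.0, 323.6], [0.0, 459.7, 201.7], [0.0, 0.0, 1.0]] [-0.051  0.     0.     0.     0.   ] [[-0.004, -0.979, 0.204, 0.208], [-1.0, 0.005, 0.005, -0.021], [-0.006, -0.204, -0.979, 1.757], [0.0, 0.0, 0.0, 1.0]]
side [[468.4, 0.0, 322.5], [0.0, 468.4, 202.6], [0.0, 0.0, 1.0]] [0.04 0.   0.   0.   0.  ] [[0.997, -0.071, 0.036, 0.471], [-0.078, -0.771, 0.632, -0.985], [-0.017, -0.633, -0.774, 1.312], [0.0, 0.0, 0.0, 1.0]]
```

View pics/top0.png

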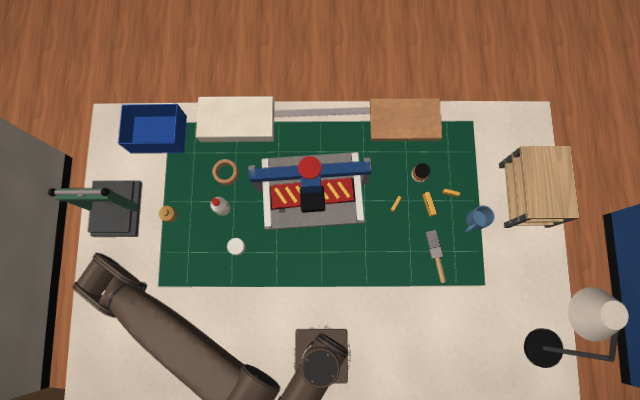

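View pics/side0.png

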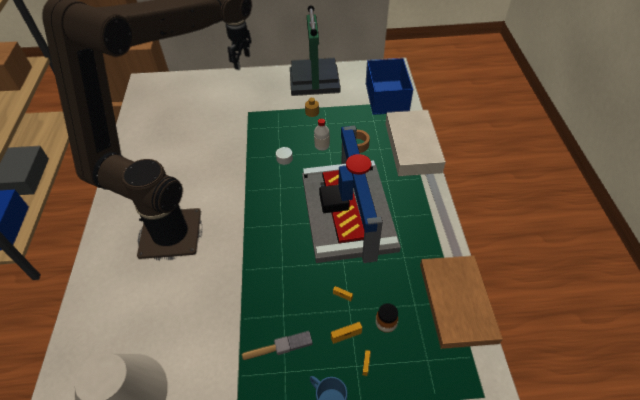

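Top view: the trimmer spans about (262–366, 153–228). There are three yellow candidates at (396,203), (430,204) and (451,192). The one at (430,204) is clearly the longest and widest, so it fits the lock bar. I'll confirm it in an enlarged crop and measure.

```bash
cat > h.py <<'E'
from plant import *
import cv2,numpy as np
from scipy.spatial.transform import Rotation as R
def ray(n,uv,m=None):
    m=m or camera_model(n);P=np.array(m["pose"])
    p=cv2.undistortPoints(np.array(uv,float).reshape(-1,1,2),np.array(m["camera_matrix"]),np.array(m["D"])).reshape(-1,2)
    d=np.c_[p,np.ones(len(p))]@P[:3,:3].T
    return P[:3,3],d
def plane(n,uv,z,m=None):
    o,d=ray(n,uv,m);return o+d*((z-o[2])/d[:,2])[:,None]
def proj(n,X,m=None):
    m=m or camera_model(n);T=np.linalg.inv(np.array(m["pose"]))
    return cv2.projectPoints(np.array(X,float).reshape(-1,1,3),cv2.Rodrigues(T[:3,:3])[0],T[:3,3],np.array(m["camera_matrix"]),np.array(m["D"]))[0].reshape(-1,2)
def two(n1,u1,n2,u2):
    o1,d1=ray(n1,[u1]);o2,d2=ray(n2,[u2]);A=np.c_[d1[0],-d2[0]]
    t=np.linalg.lstsq(A,o2-o1,rcond=None)[0];a=o1+t[0]*d1[0];b=o2+t[1]*d2[0]
    return (a+b)/2,np.linalg.norm(a-b)
E
python3 - <<'E'
from h import *
im=cv2.imread("pics/top0.png");sd=cv2.imread("pics/side0.png")
c=cv2.resize(im[140:240,250:470],None,fx=3.6,fy=3.6,interpolation=cv2.INTER_CUBIC)
s=cv2.resize(sd[120:270,270:430],None,fx=1.5,fy=1.5,interpolation=cv2.INTER_CUBIC)
o=np.zeros((360+225,800,3),np.uint8);o[:c.shape[0],:c.shape[1]]=c;o[360:,:240]=s
cv2.imwrite("pics/crop1.png",o)
for n,i in(("top",im),("side",sd)):
    h=cv2.cvtColor(i,cv2.COLOR_BGR2HSV)
    m=cv2.inRange(h,(14,130,120),(32,255,255))
    cs,_=cv2.findContours(m,cv2.RETR_EXTERNAL,cv2.CHAIN_APPROX_NONE)
    for k in cs:
        if cv2.contourArea(k)>15:
            r=cv2.minAreaRect(k);b=cv2.boxPoints(r);print(n,cv2.contourArea(k),np.round(r[0],1),np.round(r[1],1),round(r[2],1))
            if r[0][0]>330 and (n=="top" and r[0][0]>370 or r[0][1]>280): print(np.round(plane(n,b,.04),3).tolist())
    # white tracks
    m=cv2.inRange(h,(0,0,170),(180,50,255))
    cs,_=cv2.findContours(m,cv2.RETR_EXTERNAL,cv2.CHAIN_APPROX_NONE)
    for k in cs:
        r=cv2.minAreaRect(k)
        if 60<cv2.contourArea(k)<3000: b=cv2.boxPoints(r);print("W",n,cv2.contourArea(k),np.round(b,1).tolist(),np.round(plane(n,b,.056),3).tolist())
E
```

```text
top 145.0 [166.5 213. ] [14. 13.] 90.0
top 41.0 [395.6 203. ] [ 3.5 15.6] 29.7
[[0.535, -0.266, 0.04], [0.588, -0.297, 0.04], [0.581, -0.309, 0.04], [0.529, -0.277, 0.04]]
top 149.0 [429.  203.5] [23.7  7.3] 71.6
[[0.595, -0.389, 0.04], [0.604, -0.416, 0.04], [0.516, -0.441, 0.04], [0.508, -0.414, 0.04]]
top 53.0 [451.1 191.8] [16.5  4.4] 14.0
[[0.601, -0.47, 0.04], [0.618, -0.475, 0.04], [0.602, -0.536, 0.04], [0.585, -0.53, 0.04]]
top 41.0 [280.  195.3] [17.8  3.3] 55.0
top 41.0 [290.5 194.5] [17.5  3.1] 56.3
top 40.5 [332.6 190.4] [17.4  3.1] 55.0
top 38.0 [343.1 189.3] [17.8  3. ] 54.5
W top 188.0 [[227.0, 238.0], [243.0, 238.0], [243.0, 253.0], [227.0, 253.0]] [[0.425, 0.348, 0.056], [0.425, 0.288, 0.056], [0.369, 0.287, 0.056], [0.369, 0.346, 0.056]]
W top 233.5 [[262.1000061035156, 182.0], [268.6000061035156, 181.6999969482422], [270.70001220703125, 225.89999389648438], [264.20001220703125, 226.1999969482422]] [[0.64, 0.222, 0.056], [0.641, 0.197, 0.056], [0.47, 0.186, 0.056], [0.469, 0.21, 0.056]]
W top 237.0 [[353.0, 175.3000030517578], [359.6000061035156, 174.8000030517578]
[... 3706 characters left out ...]
896, -0.209, 0.056]]
W side 110.0 [[303.6000061035156, 168.39999389648438], [344.0, 163.6999969482422], [344.5, 167.89999389648438], [304.1000061035156, 172.60000610351562]] [[0.472, 0.21, 0.056], [0.623, 0.22, 0.056], [0.623, 0.198, 0.056], [0.473, 0.189, 0.056]]
W side 111.5 [[276.0, 147.0], [291.0, 147.0], [291.0, 157.0], [276.0, 157.0]] [[0.373, 0.333, 0.056], [0.43, 0.327, 0.056], [0.428, 0.274, 0.056], [0.372, 0.279, 0.056]]
W side 2221.5 [[378.70001220703125, 101.0999984741211], [419.20001220703125, 87.5999984741211], [443.6000061035156, 160.8000030517578], [403.1000061035156, 174.3000030517578]] [[0.806, 0.567, 0.056], [0.992, 0.639, 0.056], [0.991, 0.2, 0.056], [0.83, 0.147, 0.056]]
```

View pics/crop1.png

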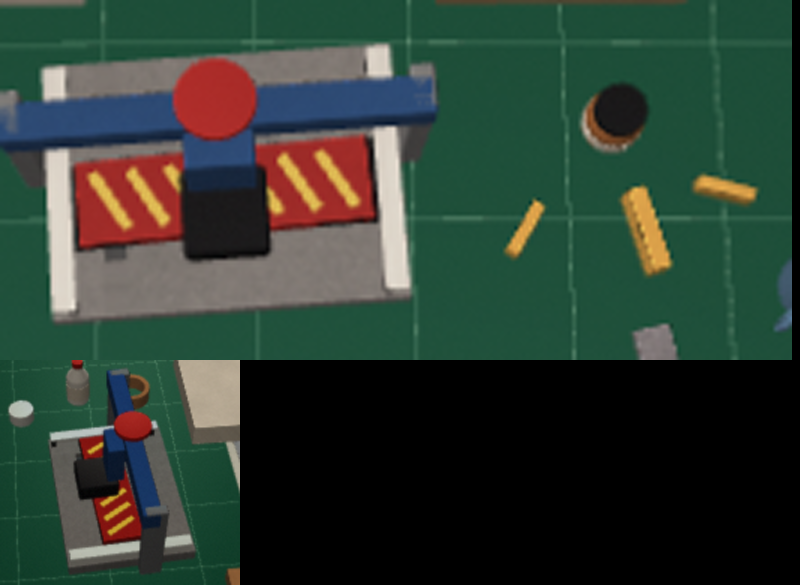

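The crop confirms that the large notched bar at top (430,204) is the lock bar. The others, at (396,203) and (451,192), are smaller decoys. Next I work out the trimmer frame, the panel pose and the approach.

```bash
cat >> h.py <<'E'
YAW=0.065; C=np.array([0.613,0.0335,0.])
def T(x,y,z): # trimmer mm -> world m
    c,s=np.cos(YAW),np.sin(YAW);return C+np.array([c*x-s*y,s*x+c*y,z])/1000
def inT(p):
    c,s=np.cos(YAW),np.sin(YAW);d=(np.atleast_2d(p)-C)*1000;return np.c_[c*d[:,0]+s*d[:,1],-s*d[:,0]+c*d[:,1],d[:,2]]
def Rt(head,tilt,sgn=1):
    y=np.array([np.cos(head)*np.sin(tilt),np.sin(head)*np.sin(tilt),-np.cos(tilt)])
    z=sgn*np.array([-np.sin(head),np.cos(head),0]);return np.c_[np.cross(y,z),y,z]
def go(p,Rm):
    s=get_state();R0=R.from_quat(s["tcp_rot"]).as_matrix()
    w=R.from_matrix(R0.T@Rm).as_rotvec();d=np.array(p)-s["eef_pos"]
    print("t",round(s["time"],2),"at",np.round(s["eef_pos"],4),"turn",np.round(w,3),"rows",np.abs(w).max()/.186,"| dWorld",np.round(d,4),"| shift after turn",np.round(Rm.T@d,4),"shift now",np.round(R0.T@d,4),"F",np.round(s["contact_force"],1))
E
python3 - <<'E'
from h import *
print(np.round(R.from_quat(get_state()["tcp_rot"]).as_matrix(),2))
im=cv2.imread("pics/top0.png");h=cv2.cvtColor(im,cv2.COLOR_BGR2HSV)
print("panel rear ends",np.round(inT(plane("top",[(272.2,208.6),(354.4,201.1)],.061)),1))
print("housing/bed/track corners front", np.round(inT(plane("top",[(264.7,228.9),(363.9,222.4)],.030)),1), "rear track",np.round(inT(plane("top",[(261.7,159),(358.3,152.5)],.056)),1))
print("slot dark", np.round(inT(plane("top",[(282.2,210.6)],.030)),1))
print("beam rear lower edge proj check", np.round(proj("top",[T(18,0,170),T(18,150,215),T(18,-150,215),T(-85,45,110),T(-85,-45,110),T(-130,187,56),T(-130,-187,56),T(150,-187,56),T(150,187,56)]),1).tolist())
for sg in(1,-1): go(T(-110,120,200),Rt(YAW,.6,sg))
E
```

```text
[[ 0.92 -0.    0.39]
 [-0.39 -0.    0.92]
 [-0.   -1.   -0.  ]]
panel rear ends [[ -68.2  151.8   61. ]
 [ -61.2 -158.9   61. ]]
housing/bed/track corners front [[-138.4  187.2   30. ]
 [-139.8 -190.4   30. ]] rear track [[ 130.6  183.9   56. ]
 [ 130.1 -190.2   56. ]]
slot dark [[-72.4 117.2  30. ]]
beam rear lower edge proj check [[310.0, 176.2], [266.5, 175.9], [352.6, 170.0], [300.1, 208.6], [324.7, 206.9], [263.7, 225.7], [363.3, 218.8], [357.0, 147.7], [260.7, 154.3]]
t 0.1 at [0.2649 0.6203 0.2491] turn [ 0.143 -0.454 -0.59 ] rows 3.1700630627400503 | dWorld [ 0.2306 -0.4742 -0.0491] | shift after turn [ 0.1368  0.153  -0.4881] shift now [ 0.3983  0.0497 -0.3454] F [-0.3 -0.6 -0.4]
t 0.1 at [0.2649 0.6203 0.2491] turn [0.795 2.568 0.192] rows 13.803980526736952 | dWorld [ 0.2306 -0.4742 -0.0491] | shift after turn [-0.1368  0.153   0.4881] shift now [ 0.3983  0.0497 -0.3454] F [-0.3 -0.6 -0.4]
```

Call:
carry_out(moves=[[0.036, -0.114, -0.148, 0, 0, 0, 1], [0.036, -0.114, -0.148, 0, 0, 0, 1], [0.036, -0.114, -0.148, 0, 0, 0, 1], [0.036, -0.114, -0.148, 0, 0, 0, 1], [0, 0, 0, 0.02, 0, -0.062, 1], [0, 0, 0, 0.02, 0, -0.062, 1], [0, 0, 0, 0.02, 0, -0.062, 1], [0, 0, 0, 0.02, 0, -0.062, 1], [0, 0, 0, 0.02, 0, -0.062, 1], [0, 0, 0, 0.02, 0, -0.062, 1]], squeeze=40)

```text
time: 1.35
eef_pos: [0.3818, 0.2683, 0.3134]
tcp_rot: [-0.668, -0.228, -0.187, 0.683]
contact_force: [1.1, 0.8, 1.0]
opening: -0.001
```

```bash
python3 - <<'E'
from h import *
m=camera_model("wrist");im=read_camera("wrist");cv2.imwrite("pics/w1.png",im)
import pickle;pickle.dump(m,open("w1.pkl","wb"))
s=get_state();print(np.round(s["qpos"],2),np.round(np.array(m["pose"]),3).tolist(),m["camera_matrix"])
go(T(-110,120,200),Rt(YAW,.6,1))
E
```

```text
[ 0.5  -0.5   2.25 -0.33  0.87 -0.97] [[-0.062, 0.607, 0.792, 0.246], [0.998, 0.035, 0.052, 0.259], [0.004, 0.794, -0.608, 0.37], [0.0, 0.0, 0.0, 1.0]] [[298.7641942    0.         320.91377026]
 [  0.         298.7641942  202.1648223 ]
 [  0.           0.           1.        ]]
t 1.4 at [0.3846 0.2625 0.3153] turn [ 0.007 -0.01  -0.001] rows 0.052464246745384295 | dWorld [ 0.1108 -0.1164 -0.1153] | shift after turn [ 0.0199  0.1533 -0.1234] shift now [ 0.0213  0.1541 -0.1222] F [2.2 0.4 1. ]
```

View pics/w1.png

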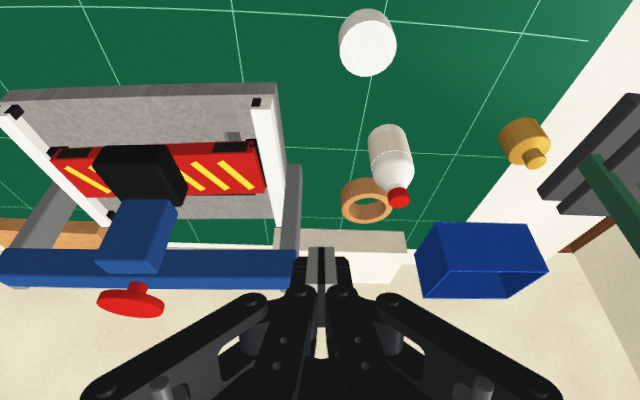

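Wrist view (upside down): bed, tracks, panel with black pads near (231,143) and (75,152), and the visible end of the slot near (232,135). I'll enlarge it.

```bash
python3 - <<'E'
from h import *
im=cv2.imread("pics/w1.png")
a=cv2.resize(im[80:180,195:295],None,fx=6,fy=6,interpolation=cv2.INTER_CUBIC)
b=cv2.resize(im[90:240,0:130],None,fx=1.5,fy=1.5)
o=np.zeros((600,800,3),np.uint8);o[:,:600]=a;o[:225,600:795]=b;cv2.imwrite("pics/crop2.png",o)
E
```

```text
(no output)
```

View pics/crop2.png

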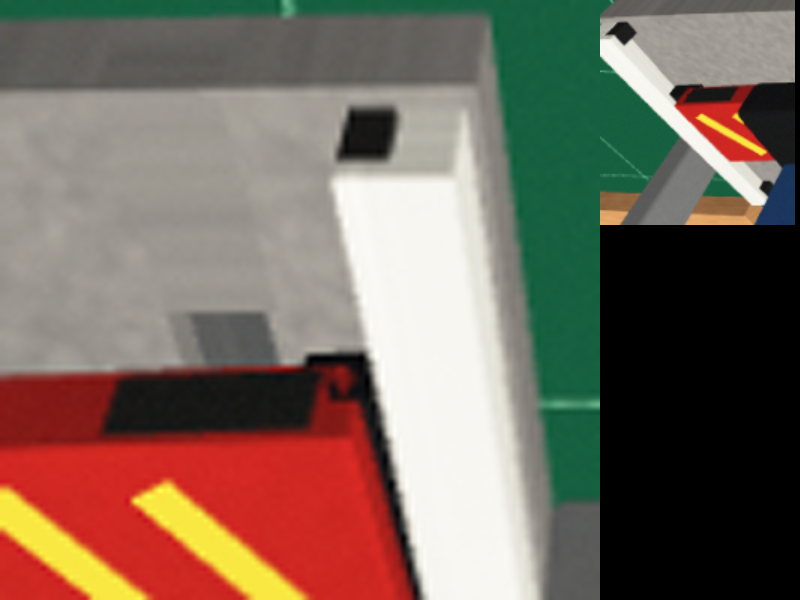

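```bash
python3 - <<'E'
from h import *
import pickle;m=pickle.load(open("w1.pkl","rb"))
f=lambda L:[((x+.5)/6-.5+195,(y+.5)/6-.5+80) for x,y in L]
def pr(n,L,z,raw=False):
    p=plane("wrist",L if raw else f(L),z,m);print(n,np.round(p,4).tolist(),np.round(inT(p),1).tolist())
pr("bed corner(-130,190)",[(480,86)],.03);pr("ground corner",[(490,13)],0)
pr("slot (-70,132),(-70,108)",[(266,312),(170,314)],.03)
pr("lip corner y162/y187",[(332,176),(459,176)],.056)
pr("pad centre x?,120,47",[(212,403)],.047)
pr("pad ends y",[(108,405),(315,402)],.047)
pr("panel top edge",[(0,447),(350,435)],.061)
# front bed edge: gradient along columns
g=cv2.GaussianBlur(cv2.cvtColor(cv2.imread("pics/w1.png"),cv2.COLOR_BGR2GRAY),(3,3),0).astype(float)
us=np.arange(60,265,5);vs=[]
for u in us:
    d=np.diff(g[86:106,u]);k=d.argmax();
    vs.append(86+k+.5)
print(vs)
p=plane("wrist",np.c_[us,vs],.03,m);a=np.polyfit(p[:,1],p[:,0],1);r=p[:,0]-np.polyval(a,p[:,1]);k=abs(r)<.004;a=np.polyfit(p[k,1],p[k,0],1);print("front edge yaw",-np.arctan(a[0]),k.sum(),np.abs(r[k]).max())
print("black side caps right track front", end=" ");pr("",[(10,110)],.056,True)
E
```

```text
bed corner(-130,190) [[0.4654, 0.215, 0.03]] [[-135.5, 190.7, 30.0]]
ground corner [[0.4661, 0.2143, 0.0]] [[-134.8, 190.0, 0.0]]
slot (-70,132),(-70,108) [[0.5292, 0.1602, 0.03], [0.531, 0.137, 0.03]] [[-75.4, 131.9, 30.0], [-75.1, 108.6, 30.0]]
lip corner y162/y187 [[0.4711, 0.1867, 0.056], [0.4698, 0.2128, 0.056]] [[-131.6, 162.1, 56.0], [-131.3, 188.3, 56.0]]
pad centre x?,120,47 [[0.5435, 0.148, 0.047]] [[-61.9, 118.8, 47.0]]
pad ends y [[0.5454, 0.1228, 0.047], [0.5419, 0.1728, 0.047]] [[-61.6, 93.5, 47.0], [-61.9, 143.6, 47.0]]
panel top edge [[0.5471, 0.1001, 0.061], [0.5389, 0.1834, 0.061]] [[-61.5, 70.8, 61.0], [-64.2, 154.4, 61.0]]
[np.float64(98.5), np.float64(98.5), np.float64(98.5), np.float64(98.5), np.float64(98.5), np.float64(97.5), np.float64(97.5), np.float64(97.5), np.float64(97.5), np.float64(97.5), np.float64(97.5), np.float64(97.5), np.float64(96.5), np.float64(96.5), np.float64(96.5), np.float64(96.5), np.float64(96.5), np.float64(96.5), np.float64(95.5), np.float64(95.5), np.float64(95.5), np.float64(95.5), np.float64(95.5), np.float64(95.5), np.float64(95.5), np.float64(94.5), np.float64(94.5), np.float64(94.5), np.float64(94.5), np.float64(94.5), np.float64(94.5), np.float64(94.5), np.float64(94.5), np.float64(94.5), np.float64(94.5), np.float64(94.5), np.float64(94.5), np.float64(94.5), np.float64(94.5), np.float64(94.5), np.float64(93.5)]
front edge yaw 0.06528044723295534 41 0.0009444667959624398
black side caps right track front  [[0.4839, -0.1243, 0.056]] [[-139.1, -149.1, 56.0]]
```

```bash
sed -i 's/^YAW=.*/YAW=0.0653; C=np.array([0.608,0.0334,0.])/' h.py; python3 - <<'E'
from h import *
go(T(-105,120,60),Rt(YAW,.6,1))
print(inT(plane("top",[(272.2,208.6),(354.4,201.1)],.033)))
E
```

```text
t 1.4 at [0.3846 0.2625 0.3153] turn [ 0.007 -0.01  -0.001] rows 0.05379601564302823 | dWorld [ 0.1108 -0.1162 -0.2553] | shift after turn [-0.0592  0.2688 -0.1232] shift now [-0.0576  0.2697 -0.122 ] F [2.2 0.4 1. ]
[[ -57.5341522   154.5455614    33.        ]
 [ -50.51685071 -161.22450142   33.        ]]
```

Call:
carry_out(moves=[[0.007, -0.01, 0, 0, 0, -0.06, 1], [0, 0, 0, -0.01, 0.045, -0.04, 1], [0, 0, 0, -0.01, 0.05, -0.023, 1], [0, 0, 0, -0.01, 0.05, 0, 1], [0, 0, 0, -0.01, 0.05, 0, 1], [0, 0, 0, -0.01, 0.04, 0, 1], [0, 0, 0, -0.009, 0.033, 0, 1], [0, 0, 0, 0, 0, 0, 1]])

```text
time: 2.4
eef_pos: [0.4901, 0.1571, 0.0755]
tcp_rot: [-0.672, -0.221, -0.173, 0.686]
contact_force: [1.0, 0.9, 0.1]
opening: -0.005
```

```bash
python3 - <<'E'
from h import *
s=get_state();print(np.round(s["qpos"],2),inT(s["eef_pos"]))
go(T(-77,120,60),Rt(YAW,.6,1))
E
```

```text
[ 0.13 -0.03  2.37 -0.13  0.24 -1.4 ] [[-109.56504777  131.14840312   75.46653766]]
t 2.4 at [0.4901 0.1571 0.0755] turn [-0.003  0.004 -0.034] rows 0.1823869405635119 | dWorld [ 0.0332 -0.009  -0.0155] | shift after turn [ 0.0181  0.0312 -0.0111] shift now [ 0.0191  0.0305 -0.0113] F [1.  0.9 0.1]
```

```bash
python3 - <<'E'
from h import *
go(T(-85,120,62),Rt(YAW,.45,1))
E
```

```text
t 2.4 at [0.4901 0.1571 0.0755] turn [-0.003  0.004  0.116] rows 0.6240629303157949 | dWorld [ 0.0252 -0.0095 -0.0135] | shift after turn [ 0.0163  0.0228 -0.0111] shift now [ 0.0135  0.0245 -0.0113] F [1.  0.9 0.1]
```

Call:
carry_out(moves=[[0, 0.004, 0.116, 0, 0, 0, 1], [0, 0, 0, 0.016, 0.023, -0.011, 1], [0, 0, 0, 0, 0, 0, 1]])

```text
time: 2.78
eef_pos: [0.5165, 0.1475, 0.0641]
tcp_rot: [-0.682, -0.182, -0.137, 0.695]
contact_force: [-1.0, 0.3, 0.2]
opening: -0.003
```

```bash
python3 - <<'E'
from h import *
s=get_state();print(np.round(s["qpos"],2),inT(s["eef_pos"]))
go(T(-75,120,62),Rt(YAW,.45,1))
print("10mm +x in tool", np.round(Rt(0,.45).T@[10,0,0],2))
E
```

```text
[ 0.09  0.06  2.27 -0.03  0.35 -1.52] [[-83.82912562 119.86403547  64.09116494]]
t 2.77 at [0.5165 0.1475 0.0641] turn [-0.003 -0.001  0.005] rows 0.024210125709844446 | dWorld [ 0.0088  0.0007 -0.0021] | shift after turn [0.007  0.0057 0.0001] shift now [0.007  0.0058 0.0001] F [-1.   0.3  0.2]
10mm +x in tool [9.   4.35 0.  ]
```

Call:
carry_out(moves=[[0, 0, 0, 0.0022, 0.0032, 0, 1], [0, 0, 0, 0.0022, 0.0011, 0, 1], [0, 0, 0, 0.0022, 0.0011, 0, 1], [0, 0, 0, 0.0018, 0.0009, 0, 1], [0, 0, 0, 0.0018, 0.0009, 0, 1], [0, 0, 0, 0.0018, 0.0009, 0, 1]])

```text
time: 3.52
eef_pos: [0.528, 0.149, 0.0602]
tcp_rot: [-0.683, -0.18, -0.134, 0.695]
contact_force: [-7.2, -0.2, 5.6]
opening: -0.002
```

```bash
cat > chk.py <<'E'
from h import *
s=get_state();print(np.round(s["qpos"],2),np.round(inT(s["eef_pos"]),1),np.round(s["contact_force"],1),round(s["time"],2))
E
python3 chk.py
```

```text
[ 0.09  0.1   2.24 -0.03  0.35 -1.52] [[-72.3 120.6  60.2]] [-7.2 -0.2  5.6] 3.52
```

Call:
carry_out(moves=[[0, 0, 0, 0.0034, -0.0004, 0, 1], [0, 0, 0, 0.0027, 0.0013, 0, 1], [0, 0, 0, 0.0027, 0.0013, 0, 1], [0, 0, 0, 0.0027, 0.0013, 0, 1], [0, 0, 0, 0.0027, 0.0013, 0, 1]])

```text
time: 4.15
eef_pos: [0.5448, 0.1498, 0.0629]
tcp_rot: [-0.683, -0.181, -0.136, 0.695]
contact_force: [-3.4, 0.3, -1.9]
opening: -0.002
```

```bash
python3 chk.py
```

```text
[ 0.09  0.13  2.21 -0.03  0.36 -1.52] [[-55.5 120.3  62.9]] [-3.4  0.3 -1.9] 4.15
```

Call:
carry_out(moves=[[0, 0, 0, -0.0225, -0.011, 0, 1], [0, 0, 0, 0.022, -0.045, 0, 1], [0, 0, 0, 0.022, -0.045, -0.02, 1], [0, 0, 0, 0, 0, -0.06, 1], [0, 0, 0, 0, 0, -0.06, 1], [0, 0, 0, 0, 0, -0.06, 1], [0, 0, 0, 0, 0, -0.04, 1], [0, 0, 0, -0.022, 0.045, 0, 1], [0, 0, 0, -0.017, 0.036, 0, 1], [0, 0, 0, 0, 0, 0, 1]])

```text
time: 5.4
eef_pos: [0.5352, -0.0914, 0.0706]
tcp_rot: [-0.683, -0.18, -0.135, 0.695]
contact_force: [0.2, -0.1, 0.5]
opening: -0.001
```

```bash
python3 chk.py; python3 - <<'E'
from h import *
go(T(-80,-120,62),Rt(YAW,.45,1))
im=read_camera("side");cv2.imwrite("pics/s2.png",cv2.resize(im[100:280,230:430],None,fx=4,fy=3.3))
E
```

```text
[-0.45  0.07  2.25  0.49  0.48 -2.49] [[ -80.8 -119.8   70.6]] [ 0.2 -0.1  0.5] 5.4
t 5.4 at [ 0.5352 -0.0914  0.0706] turn [-0.003 -0.001 -0.001] rows 0.018746388116588797 | dWorld [ 0.0008 -0.0002 -0.0086] | shift after turn [-0.0031  0.0081 -0.0002] shift now [-0.003   0.0081 -0.0002] F [ 0.2 -0.1  0.5]
```

View pics/s2.png

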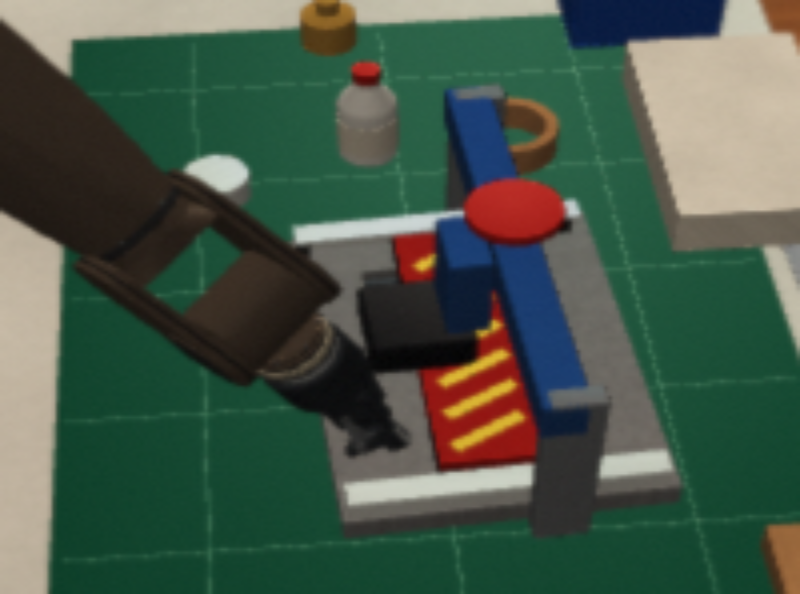

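Call:
carry_out(moves=[[0, 0, 0, -0.003, 0.007, 0, 1], [0, 0, 0, 0.0036, 0.0017, 0, 1], [0, 0, 0, 0.0027, 0.0013, 0, 1], [0, 0, 0, 0.0022, 0.0011, 0, 1], [0, 0, 0, 0.0022, 0.0011, 0, 1], [0, 0, 0, 0.0022, 0.0011, 0, 1], [0, 0, 0, 0.0022, 0.0011, 0, 1], [0, 0, 0, 0.0022, 0.0011, 0, 1], [0, 0, 0, 0.0022, 0.0011, 0, 1], [0, 0, 0, 0.0022, 0.0011, 0, 1]])

```text
time: 6.7
eef_pos: [0.5601, -0.0898, 0.0649]
tcp_rot: [-0.683, -0.181, -0.135, 0.695]
contact_force: [-8.3, -1.9, 5.4]
opening: -0.002
```

```bash
python3 chk.py
```

```text
[-0.42  0.13  2.2   0.49  0.46 -2.46] [[ -55.8 -119.8   64.9]] [-8.3 -1.9  5.4] 6.7
```

Call:
carry_out(moves=[[0, 0, 0, 0.0025, 0.0014, 0, 1], [0, 0, 0, 0.0025, 0.0014, 0, 1], [0, 0, 0, 0.0025, 0.0014, 0, 1], [0, 0, 0, 0.0025, 0.0014, 0, 1], [0, 0, 0, 0.0025, 0.0014, 0, 1]])

```text
time: 7.32
eef_pos: [0.5743, -0.0888, 0.0641]
tcp_rot: [-0.683, -0.181, -0.135, 0.695]
contact_force: [-7.8, -2.3, 6.1]
opening: 0.002
```

```bash
python3 chk.py;python3 - <<'E'
from h import *
im=read_camera("top");h=cv2.cvtColor(im,cv2.COLOR_BGR2HSV);m=cv2.inRange(h,(0,130,60),(8,255,255))|cv2.inRange(h,(172,130,60),(180,255,255))
for u in (276,284,292,335,345,351):
    v=np.where(m[180:225,u])[0]+180;print(u,v.min(),v.max(),np.round(inT(plane("top",[(u,v.max()+.5)],.033))[0],1))
E
```

```text
[-0.41  0.16  2.17  0.48  0.46 -2.44] [[ -41.6 -119.8   64.1]] [-7.8 -2.3  6.1] 7.33
276 181 201 [-30.9 138.7  33. ]
284 180 201 [-33. 108.  33.]
292 180 200 [-31.3  77.2  33. ]
335 180 196 [-27.3 -88.4  33. ]
345 180 194 [ -22.1 -127.3   33. ]
351 180 194 [ -23.8 -150.3   33. ]
```

Call:
carry_out(moves=[[0, 0, 0, -0.0225, -0.011, 0, 1], [0, 0, 0, 0.022, -0.045, 0, 1], [0, 0, 0, 0.022, -0.045, 0.02, 1], [0, 0, 0, 0, 0, 0.06, 1], [0, 0, 0, 0, 0, 0.06, 1], [0, 0, 0, 0, 0, 0.06, 1], [0, 0, 0, 0, 0, 0.04, 1], [0, 0, 0, -0.022, 0.045, 0, 1], [0, 0, 0, -0.021, 0.044, 0, 1], [0, 0, 0, 0, 0, 0, 1]])

```text
time: 8.62
eef_pos: [0.5306, 0.149, 0.0613]
tcp_rot: [-0.684, -0.178, -0.132, 0.695]
contact_force: [-0.4, -0.8, 0.6]
opening: 0.002
```

```bash
python3 chk.py;python3 - <<'E'
from h import *
go(T(-62,120,64),Rt(YAW,.5,1))
E
```

```text
[ 0.09  0.1   2.23 -0.03  0.36 -1.52] [[-69.7 120.4  61.3]] [-0.4 -0.8  0.6] 8.62
t 8.62 at [0.5306 0.149  0.0613] turn [-0.003  0.001 -0.058] rows 0.3120184811776177 | dWorld [0.0077 0.0001 0.0027] | shift after turn [ 0.008   0.0013 -0.0004] shift now [ 0.0081  0.0008 -0.0004] F [-0.4 -0.8  0.6]
```

Call:
carry_out(moves=[[0, 0, -0.055, 0, 0, 0, 1], [0, 0, 0, 0.008, 0.0012, 0, 1], [0, 0, 0, 0.0052, 0.0028, 0, 1], [0, 0, 0, 0.0022, 0.0012, 0, 1], [0, 0, 0, 0.0022, 0.0012, 0, 1], [0, 0, 0, 0.0026, 0.0014, 0, 1], [0, 0, 0, 0.0026, 0.0014, 0, 1], [0, 0, 0, 0.0026, 0.0014, 0, 1], [0, 0, 0, 0.0026, 0.0014, 0, 1], [0, 0, 0, 0.0026, 0.0014, 0, 1]])

```text
time: 9.88
eef_pos: [0.5679, 0.1522, 0.0715]
tcp_rot: [-0.677, -0.2, -0.155, 0.691]
contact_force: [-13.9, 1.7, 13.0]
opening: 0.002
```

```bash
python3 chk.py
```

```text
[ 0.09  0.14  2.18 -0.03  0.31 -1.52] [[-32.2 121.2  71.5]] [-13.9   1.7  13. ] 9.88
```

```bash
cat >> chk.py <<'E'
Rm=R.from_quat(s["tcp_rot"]).as_matrix();print("tilt",np.arctan2(Rm[0,1],-Rm[2,1]),"roll",Rm[2,2],"head",np.arctan2(-Rm[0,2],Rm[1,2]))
E
python3 chk.py
```

```text
[ 0.09  0.14  2.18 -0.03  0.31 -1.52] [[-32.2 121.2  71.5]] [-13.9   1.7  13. ] 9.88
tilt 0.5065429256573037 roll 0.0028064380880403195 head 0.0676530141128236
```

Call:
carry_out(moves=[[0, 0, 0, -0.0045, -0.0024, 0, 1], [0, 0, 0, -0.0045, 0.0082, 0, 1], [0, 0, 0, 0, 0, 0, 1]])

```text
time: 10.25
eef_pos: [0.5621, 0.1508, 0.0588]
tcp_rot: [-0.678, -0.199, -0.154, 0.691]
contact_force: [0.2, -0.4, 0.5]
opening: -0.003
```

```bash
python3 chk.py; python3 - <<'E'
from h import *
im=read_camera("top");h=cv2.cvtColor(im,cv2.COLOR_BGR2HSV);m=cv2.inRange(h,(0,130,60),(8,255,255))|cv2.inRange(h,(172,130,60),(180,255,255))
for u in (274,276,284,292,335,345,351):
    v=np.where(m[180:225,u])[0]+180;print(u,len(v) and np.round(inT(plane("top",[(u,v.max()+.5)],.033))[0],1))
cv2.imwrite("pics/t3.png",cv2.resize(im[150:240,240:380],None,fx=5,fy=5))
E
```

```text
[ 0.09  0.16  2.19 -0.04  0.28 -1.51] [[-38.2 120.1  58.8]] [ 0.2 -0.4  0.5] 10.25
tilt 0.5047441895035386 roll 0.002201785941402412 head 0.0666265681365922
274 [-14.6 145.6  33. ]
276 [-15.2 137.9  33. ]
284 [-13.4 107.   33. ]
292 [-15.6  76.3  33. ]
335 [-19.4 -89.   33. ]
345 [ -18.2 -127.7   33. ]
351 [ -19.8 -150.7   33. ]
```

View pics/t3.png

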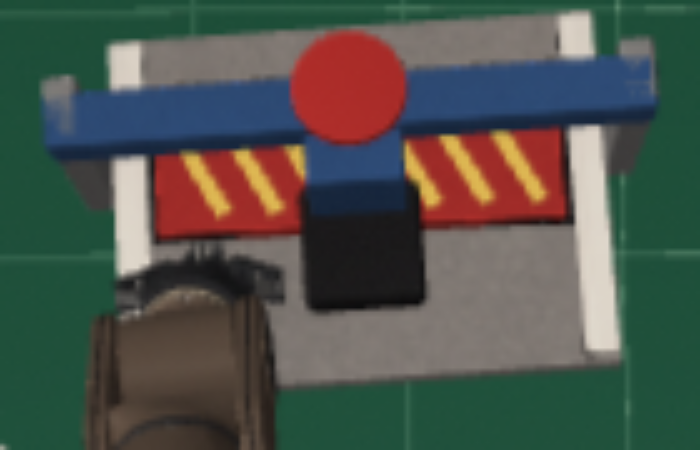

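Call:
carry_out(moves=[[0, 0, 0, 0.0035, 0.002, 0, 1], [0, 0, 0, 0.0022, 0.0014, 0, 1], [0, 0, 0, 0.0022, 0.0014, 0, 1], [0, 0, 0, 0.0022, 0.0014, 0, 1], [0, 0, 0, 0.0022, 0.0014, 0, 1], [0, 0, 0, 0.0022, 0.0014, 0, 1]])

```text
time: 11.05
eef_pos: [0.5783, 0.1525, 0.0585]
tcp_rot: [-0.678, -0.199, -0.153, 0.691]
contact_force: [-7.7, 1.9, 5.3]
opening: -0.001
```

```bash
python3 chk.py
```

```text
[ 0.09  0.19  2.15 -0.03  0.29 -1.51] [[-21.9 120.8  58.5]] [-7.7  1.9  5.3] 11.05
tilt 0.5026921503531435 roll 0.0024426637148232677 head 0.06723368725368974
```

Call:
carry_out(moves=[[0, 0, 0, -0.0316, -0.0172, 0, 1], [0, 0, 0, 0.024, -0.044, 0, 1], [0, 0, 0, 0.024, -0.044, -0.02, 1], [0, 0, 0, 0, 0, -0.06, 1], [0, 0, 0, 0, 0, -0.06, 1], [0, 0, 0, 0, 0, -0.06, 1], [0, 0, 0, 0, 0, -0.04, 1], [0, 0, 0, -0.024, 0.044, 0, 1], [0, 0, 0, -0.022, 0.04, 0, 1], [0, 0, 0, 0, 0, 0, 1]])

```text
time: 12.3
eef_pos: [0.5569, -0.0887, 0.0585]
tcp_rot: [-0.677, -0.197, -0.153, 0.693]
contact_force: [0.3, -0.4, 0.1]
opening: 0.002
```

```bash
python3 chk.py; python3 - <<'E'
from h import *
go(T(-45,-120,60),Rt(YAW,.5,1))
E
```

```text
[-0.44  0.13  2.23  0.63  0.41 -2.61] [[ -59.  -118.5   58.5]] [ 0.3 -0.4  0.1] 12.3
tilt 0.49882038053043365 roll 0.006964853867064413 head 0.06641546315285617
t 12.3 at [ 0.5569 -0.0887  0.0585] turn [-0.007 -0.002  0.   ] rows 0.03573629366203916 | dWorld [ 0.0141 -0.0006  0.0015] | shift after turn [ 0.013   0.0054 -0.0015] shift now [ 0.013   0.0054 -0.0015] F [ 0.3 -0.4  0.1]
```

Call:
carry_out(moves=[[0, 0, 0, 0.0065, 0.0027, -0.001, 1], [0, 0, 0, 0.0065, 0.0027, 0, 1], [0, 0, 0, 0.0028, 0.0016, 0, 1], [0, 0, 0, 0.0024, 0.0014, 0, 1], [0, 0, 0, 0.0024, 0.0014, 0, 1], [0, 0, 0, 0.0026, 0.0015, 0, 1], [0, 0, 0, 0.0026, 0.0015, 0, 1], [0, 0, 0, 0.0026, 0.0015, 0, 1], [0, 0, 0, 0.0026, 0.0015, 0, 1], [0, 0, 0, 0.0026, 0.0015, 0, 1]])

```text
time: 13.55
eef_pos: [0.5968, -0.0885, 0.0641]
tcp_rot: [-0.678, -0.2, -0.154, 0.691]
contact_force: [-7.2, -1.3, 5.4]
opening: -0.003
```

```bash
python3 chk.py
```

```text
[-0.4   0.19  2.14  0.58  0.41 -2.53] [[ -19.1 -120.9   64.1]] [-7.2 -1.3  5.4] 13.55
tilt 0.5062570478530671 roll 0.0018098656530214918 head 0.06720030101775387
```

Call:
carry_out(moves=[[0, 0, 0, 0.0021, 0.002, 0, 1], [0, 0, 0, 0.0021, 0.002, 0, 1], [0, 0, 0, 0.0021, 0.002, 0, 1], [0, 0, 0, 0.0021, 0.002, 0, 1], [0, 0, 0, 0.0021, 0.002, 0, 1]])

```text
time: 14.18
eef_pos: [0.6107, -0.0875, 0.0605]
tcp_rot: [-0.678, -0.2, -0.154, 0.691]
contact_force: [-8.8, -3.0, 5.7]
opening: -0.001
```

```bash
python3 chk.py; python3 - <<'E'
from h import *
im=read_camera("top");h=cv2.cvtColor(im,cv2.COLOR_BGR2HSV);m=cv2.inRange(h,(0,130,60),(8,255,255))|cv2.inRange(h,(172,130,60),(180,255,255))
for u in (274,276,284,292,335,345,351):
    v=np.where(m[180:225,u])[0]+180;print(u,len(v) and np.round(inT(plane("top",[(u,v.max()+.5)],.033))[0],1))
E
```

```text
[-0.39  0.22  2.11  0.58  0.41 -2.51] [[  -5.2 -120.9   60.5]] [-8.8 -3.   5.7] 14.18
tilt 0.5059763717645606 roll 0.001751741400213891 head 0.06743560019789044
274 [  1.1 144.9  33. ]
276 [  4.5 137.   33. ]
284 [  6.3 106.   33. ]
292 [ 4.1 75.2 33. ]
335 [ 12.1 -91.4  33. ]
345 [  13.3 -130.2   33. ]
351 [  15.7 -153.6   33. ]
```

Call:
carry_out(moves=[[0, 0, 0, -0.044, -0.024, 0, 1], [0, 0, 0, 0.024, -0.044, 0, 1], [0, 0, 0, 0.024, -0.044, 0.02, 1], [0, 0, 0, 0, 0, 0.06, 1], [0, 0, 0, 0, 0, 0.06, 1], [0, 0, 0, 0, 0, 0.06, 1], [0, 0, 0, 0, 0, 0.04, 1], [0, 0, 0, -0.024, 0.044, 0, 1], [0, 0, 0, -0.023, 0.043, 0, 1], [0, 0, 0, 0.018, 0.01, 0, 1]])

```text
time: 15.48
eef_pos: [0.5611, 0.1504, 0.0557]
tcp_rot: [-0.679, -0.196, -0.15, 0.692]
contact_force: [1.7, 0.1, 0.8]
opening: 0.006
```

```bash
python3 chk.py; python3 - <<'E'
from h import *
go(T(-20,120,59),Rt(YAW,.52,1))
E
```

```text
[ 0.09  0.16  2.19 -0.03  0.29 -1.52] [[-39.1 119.8  55.7]] [1.7 0.1 0.8] 15.47
tilt 0.49456237862637314 roll 0.002031599620762048 head 0.06773201492369745
t 15.47 at [0.5611 0.1504 0.0557] turn [-0.003  0.001 -0.024] rows 0.1310465264403067 | dWorld [0.0191 0.0014 0.0033] | shift after turn [0.0183 0.0066 0.0002] shift now [0.0184 0.0062 0.0002] F [1.7 0.1 0.8]
```

Call:
carry_out(moves=[[0, 0, -0.024, 0.012, 0.005, 0, 1], [0, 0, 0, 0.006, 0.0016, 0, 1], [0, 0, 0, 0.0023, 0.0015, 0, 1], [0, 0, 0, 0.0023, 0.0015, 0, 1], [0, 0, 0, 0.0023, 0.0015, 0, 1], [0, 0, 0, 0.0023, 0.0015, 0, 1], [0, 0, 0, 0.0023, 0.0015, 0, 1], [0, 0, 0, 0.0023, 0.0015, 0, 1], [0, 0, 0, 0.0023, 0.0015, 0, 1], [0, 0, 0, 0.0023, 0.0015, 0, 1]])

```text
time: 16.73
eef_pos: [0.6058, 0.1535, 0.0645]
tcp_rot: [-0.675, -0.208, -0.162, 0.689]
contact_force: [-7.3, 0.1, 4.2]
opening: -0.001
```

```bash
python3 chk.py
```

```text
[ 0.09  0.23  2.1  -0.03  0.28 -1.52] [[  5.6 120.   64.5]] [-7.3  0.1  4.2] 16.73
tilt 0.5289120243963529 roll 0.0025175962865483514 head 0.06744069482850489
```

Call:
carry_out(moves=[[0, 0, 0, 0.0011, 0.0021, 0, 1], [0, 0, 0, 0.0011, 0.0021, 0, 1], [0, 0, 0, 0.0013, 0.0016, 0, 1]])

```text
time: 17.1
eef_pos: [0.6105, 0.1536, 0.0605]
tcp_rot: [-0.675, -0.206, -0.161, 0.689]
contact_force: [-16.1, -1.5, 10.9]
opening: 0.001
```

```bash
python3 chk.py
```

```text
[ 0.09  0.24  2.09 -0.03  0.28 -1.52] [[ 10.3 119.8  60.5]] [-16.1  -1.5  10.9] 17.1
tilt 0.5249063768860538 roll 0.0022024739711646313 head 0.0671996113841579
```

Call:
carry_out(moves=[[0, 0, 0, -0.028, -0.016, 0, 1], [0, 0, 0, -0.028, -0.016, 0, 1], [0, 0, 0, 0.025, -0.043, 0, 1], [0, 0, 0, 0.025, -0.043, -0.02, 1], [0, 0, 0, 0, 0, -0.06, 1], [0, 0, 0, 0, 0, -0.06, 1], [0, 0, 0, 0, 0, -0.06, 1], [0, 0, 0, 0, 0, -0.04, 1], [0, 0, 0, -0.025, 0.043, 0, 1], [0, 0, 0, -0.024, 0.042, 0, 1]])

```text
time: 18.35
eef_pos: [0.566, -0.0921, 0.0618]
tcp_rot: [-0.676, -0.209, -0.165, 0.687]
contact_force: [1.1, 0.4, -0.6]
opening: -0.001
```

```bash
python3 chk.py; python3 - <<'E'
from h import *
go(T(-15,-120,59),Rt(YAW,.52,1))
im=read_camera("top");h=cv2.cvtColor(im,cv2.COLOR_BGR2HSV);m=cv2.inRange(h,(0,130,60),(8,255,255))|cv2.inRange(h,(172,130,60),(180,255,255))
for u in (274,276,284,292,335,345,351):
    v=np.where(m[180:225,u])[0]+180;print(u,len(v) and np.round(inT(plane("top",[(u,v.max()+.5)],.033))[0],1))
E
```

```text
[-0.44  0.13  2.22  0.7   0.39 -2.68] [[ -50.1 -122.5   61.8]] [ 1.1  0.4 -0.6] 18.35
tilt 0.5352140347016336 roll -0.0006541789267817122 head 0.06476330444845398
t 18.35 at [ 0.566  -0.0921  0.0618] turn [ 0.001 -0.     0.016] rows 0.08657815964855649 | dWorld [ 0.0348  0.0047 -0.0028] | shift after turn [0.029  0.0198 0.0025] shift now [0.0287 0.0203 0.0025] F [ 1.1  0.4 -0.6]
274 [ 28.8 143.6  33. ]
276 [ 32.2 135.6  33. ]
284 [ 30.  104.8  33. ]
292 [23.9 74.1 33. ]
335 [ 20. -92.  33.]
345 [  21.3 -130.8   33. ]
351 [  15.7 -153.6   33. ]
```

Call:
carry_out(moves=[[0, 0, 0.016, 0.0145, 0.0099, 0.0025, 1], [0, 0, 0, 0.0145, 0.0099, 0, 1], [0, 0, 0, 0.004, 0.0025, 0, 1], [0, 0, 0, 0.0023, 0.0015, 0, 1], [0, 0, 0, 0.0023, 0.0015, 0, 1], [0, 0, 0, 0.0022, 0.0015, 0, 1], [0, 0, 0, 0.0022, 0.0015, 0, 1], [0, 0, 0, 0.002, 0.0015, 0, 1]])

```text
time: 19.4
eef_pos: [0.6173, -0.0843, 0.0566]
tcp_rot: [-0.677, -0.203, -0.157, 0.69]
contact_force: [-7.6, -2.0, 4.6]
opening: 0.003
```

```bash
python3 chk.py
```

```text
[-0.38  0.24  2.1   0.6   0.39 -2.53] [[   1.6 -118.1   56.6]] [-7.6 -2.   4.6] 19.4
tilt 0.5137703816170901 roll 0.0023731370236104166 head 0.06755802694358423
```

Call:
carry_out(moves=[[0, 0, 0, 0.0021, 0.001, 0, 1], [0, 0, 0, 0.0021, 0.001, 0, 1], [0, 0, 0, 0.0019, 0.001, 0, 1], [0, 0, 0, 0.0016, 0.0009, 0, 1]])

```text
time: 19.9
eef_pos: [0.6254, -0.084, 0.0566]
tcp_rot: [-0.677, -0.202, -0.157, 0.69]
contact_force: [-6.1, -1.7, 3.8]
opening: -0.0
```

```bash
python3 chk.py
```

```text
[-0.37  0.26  2.08  0.58  0.39 -2.51] [[   9.7 -118.2   56.6]] [-6.1 -1.7  3.8] 19.9
tilt 0.5130630132061313 roll 0.0023805105365975465 head 0.0670820032538256
```

Call:
carry_out(moves=[[0, 0, 0, 0.0014, 0.0008, 0, 1], [0, 0, 0, 0.0014, 0.0008, 0, 1]])

```text
time: 20.15
eef_pos: [0.6281, -0.0838, 0.0564]
tcp_rot: [-0.677, -0.202, -0.156, 0.691]
contact_force: [-17.2, -4.6, 11.9]
opening: 0.004
```

```bash
python3 chk.py
```

```text
[-0.37  0.26  2.07  0.58  0.39 -2.5 ] [[  12.4 -118.3   56.4]] [-17.2  -4.6  11.9] 20.15
tilt 0.5118877523993035 roll 0.0024762656909647074 head 0.06782071879520084
```

Call:
carry_out(moves=[[0, 0, 0, -0.028, -0.016, 0, 1], [0, 0, 0, -0.028, -0.016, 0, 0.5], [0, 0, 0, 0.005, -0.055, 0, 0.3], [0, 0, 0, 0.005, -0.055, 0.02, 0.3], [0, 0, 0, 0.005, -0.055, 0.03, 0.3], [0, 0, 0, 0, -0.03, 0.03, 0.3], [0, 0, 0, 0, 0, 0, 0.3]])

```text
time: 21.02
eef_pos: [0.4775, -0.0131, 0.2377]
tcp_rot: [-0.677, -0.206, -0.159, 0.689]
contact_force: [1.1, -0.4, 0.5]
opening: 0.35
```

```bash
python3 chk.py; python3 - <<'E'
from h import *
import pickle
m=camera_model("wrist");im=read_camera("wrist");cv2.imwrite("pics/w2raw.png",im);pickle.dump(m,open("w2.pkl","wb"))
P=proj("wrist",[T(30,120,47),T(30,-120,47),T(-70,120,30),T(26,120,30)],m);print(np.round(P,1).tolist())
o=np.zeros((600,800,3),np.uint8)
for k in(0,1):
    u,v=P[k].astype(int);print(k,u-50,v-75)
    c=im[max(v-75,0):v+75,max(u-50,0):u+50];c=cv2.resize(c,None,fx=4,fy=4,interpolation=cv2.INTER_CUBIC);o[:c.shape[0],400*k:400*k+c.shape[1]]=c
cv2.imwrite("pics/w2.png",o)
E
```

```text
[-0.34 -0.43  2.33  0.29  0.77 -2.14] [[-133.2  -37.9  237.7]] [ 1.1 -0.4  0.5] 21.02
tilt 0.5214879206527369 roll -0.0004462300546089759 head 0.06936120996794604
[[440.1, 205.4], [258.2, 204.8], [462.8, 135.0], [437.7, 194.0]]
0 390 130
1 208 129
```

View pics/w2.png

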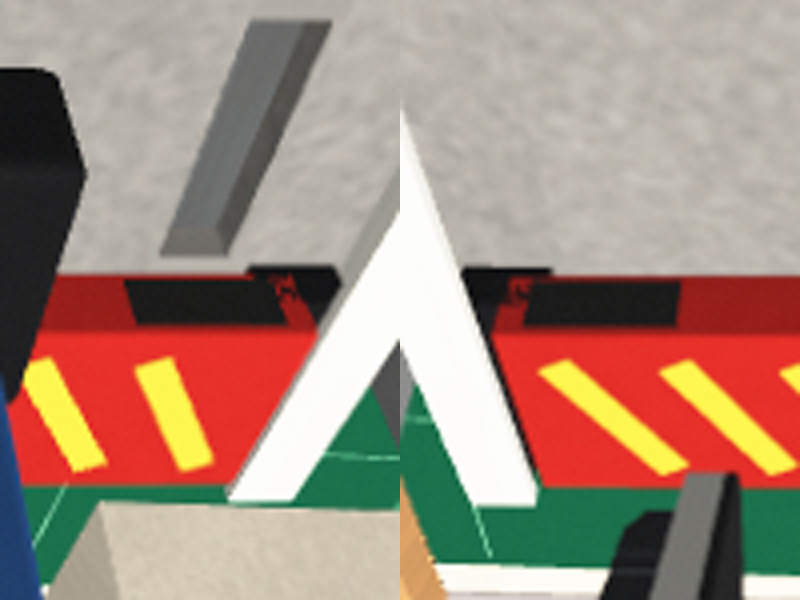

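```bash
python3 - <<'E'
from h import *
import pickle;m=pickle.load(open("w2.pkl","rb"))
f=lambda L,a,b:[((x+.5)/4-.5+a,(y+.5)/4-.5+b) for x,y in L]
p=plane("wrist",f([(248,20),(331,20),(160,256),(228,256)],390,130),.03,m);print("slot",np.round(inT(p),1).tolist())
p=plane("wrist",f([(208,303)],390,130)+f([(202,303)],208,129),.047,m);print("pads",np.round(inT(p),1).tolist())
p=plane("wrist",f([(60,332),(310,332)],390,130)+f([(120,332),(390,332)],208,129),.061,m);print("top edge",np.round(inT(p),1).tolist())
B=np.array([.5555,-.4155]);H=.278
for off in (0,-.015):
  q=np.r_[B+off*np.array([np.cos(H),np.sin(H)]),.12]
  go(q,Rt(H,.35,1))
E
```

```text
slot [[-70.3, 107.2, 30.0], [-70.7, 130.7, 30.0], [25.4, 108.8, 30.0], [25.3, 132.0, 30.0]]
pads [[29.9, 122.0, 47.0], [29.1, -119.9, 47.0]]
top edge [[28.2, 69.6, 61.0], [28.0, 151.1, 61.0], [27.3, -144.0, 61.0], [26.8, -57.7, 61.0]]
t 21.07 at [ 0.4773 -0.0137  0.2356] turn [ 0.088 -0.19   0.169] rows 1.0241746254210873 | dWorld [ 0.0782 -0.4018 -0.1156] | shift after turn [-0.0726  0.0966 -0.4079] shift now [-0.0134  0.1252 -0.4063] F [ 0.5  0.2 -0.1]
t 21.07 at [ 0.4773 -0.0137  0.2356] turn [ 0.088 -0.19   0.169] rows 1.0241746254210873 | dWorld [ 0.0638 -0.406  -0.1156] | shift after turn [-0.0867  0.0915 -0.4079] shift now [-0.0261  0.118  -0.4095] F [ 0.5  0.2 -0.1]
```

```bash
python3 - <<'E'
from h import *
H=.278;B=np.array([.5555,-.4155])
go(np.r_[B-.06*np.array([np.cos(H),np.sin(H)]),.18],Rt(H,.12,1))
E
```

```text
t 21.07 at [ 0.4773 -0.0137  0.2356] turn [ 0.066 -0.2    0.398] rows 2.1382843027221887 | dWorld [ 0.0205 -0.4183 -0.0556] | shift after turn [-0.101   0.0439 -0.4079] shift now [-0.0345  0.044  -0.4188] F [ 0.5  0.2 -0.1]
```

Call:
carry_out(moves=[[0.022, -0.067, 0.133, 0, 0, 0, -0.3], [0.022, -0.067, 0.133, 0, 0, 0, -0.3], [0.022, -0.067, 0.133, 0, 0, 0, -0.3], [0, 0, 0, -0.0144, 0.006, -0.0583, -0.3], [0, 0, 0, -0.0144, 0.006, -0.0583, -0.3], [0, 0, 0, -0.0144, 0.006, -0.0583, -0.3], [0, 0, 0, -0.0144, 0.006, -0.0583, -0.3], [0, 0, 0, -0.0144, 0.006, -0.0583, -0.3], [0, 0, 0, -0.0144, 0.006, -0.0583, -0.3], [0, 0, 0, -0.0144, 0.006, -0.0583, -0.3]])

```text
time: 22.32
eef_pos: [0.4959, -0.435, 0.1762]
tcp_rot: [-0.691, -0.137, 0.057, 0.707]
contact_force: [1.0, 0.0, 0.9]
opening: 0.647
```

```bash
python3 chk.py; python3 - <<'E'
from h import *
m=camera_model("wrist");im=read_camera("wrist");cv2.imwrite("pics/w3.png",im)
h=cv2.cvtColor(im,cv2.COLOR_BGR2HSV);k=cv2.inRange(h,(14,120,90),(34,255,255));k=cv2.morphologyEx(k,cv2.MORPH_CLOSE,np.ones((9,9)))
cs,_=cv2.findContours(k,cv2.RETR_EXTERNAL,cv2.CHAIN_APPROX_NONE)
for c in cs:
    if cv2.contourArea(c)>200:
        r=cv2.minAreaRect(c);b=cv2.boxPoints(r);print(cv2.contourArea(c),np.round(r[0]),np.round(plane("wrist",b,.04,m),4).tolist())
print(np.round(proj("wrist",[[.5555,-.4155,.04]],m)))
E
```

```text
[-0.91  0.29  1.71  0.12  1.1  -2.81] [[-142.4 -460.1  176.2]] [1.  0.  0.9] 22.32
tilt 0.1088545561792757 roll 0.006599533396418 head 0.27578547207405313
342.0 [309. 320.] [[0.6722, -0.4295, 0.04], [0.6327, -0.3881, 0.04], [0.6556, -0.3732, 0.04], [0.6975, -0.4155, 0.04]]
1180.5 [429. 258.] [[0.5603, -0.3307, 0.04], [0.5165, -0.304, 0.04], [0.5352, -0.2782, 0.04], [0.5817, -0.3048, 0.04]]
1224.5 [227. 247.] [[0.5966, -0.5358, 0.04], [0.5674, -0.5283, 0.04], [0.5811, -0.4746, 0.04], [0.6121, -0.4801, 0.04]]
1831.0 [318. 234.] [[0.5053, -0.444, 0.04], [0.5002, -0.4257, 0.04], [0.6015, -0.3957, 0.04], [0.6074, -0.4171, 0.04]]
[[323. 240.]]
```

View pics/w3.png

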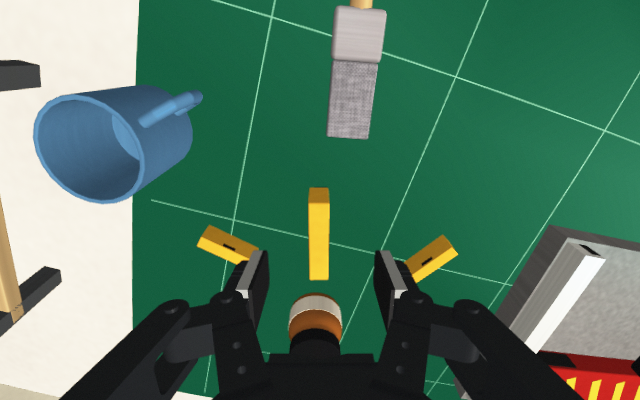

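```bash
python3 - <<'E'
from h import *
Rm=Rt(.27,.11,1)
go([.5354,-.4242,.10],Rm);go([.5354,-.4242,.038],Rm)
E
```

```text
t 22.38 at [ 0.4948 -0.4418  0.1744] turn [-0.002  0.001  0.003] rows 0.01697934404716183 | dWorld [ 0.0406  0.0176 -0.0744] | shift after turn [0.0354 0.0788 0.0061] shift now [0.0352 0.0789 0.0059] F [-0.7 -3.5  0.2]
t 22.38 at [ 0.4948 -0.4418  0.1744] turn [-0.002  0.001  0.003] rows 0.01697934404716183 | dWorld [ 0.0406  0.0176 -0.1364] | shift after turn [0.0286 0.1404 0.0061] shift now [0.0282 0.1405 0.0058] F [-0.7 -3.5  0.2]
```

Call:
carry_out(moves=[[0, 0, 0, 0.018, 0.02, 0.003, -0.3], [0, 0, 0, 0.017, 0.03, 0.003, -0.3], [0, 0, 0, 0, 0.029, 0, -0.3], [0, 0, 0, 0, 0, 0, -0.3]])

```text
time: 22.88
eef_pos: [0.5361, -0.411, 0.0997]
tcp_rot: [-0.69, -0.136, 0.059, 0.709]
contact_force: [-0.2, -0.2, 0.3]
opening: 0.65
```

```bash
python3 chk.py; python3 - <<'E'
from h import *
Rm=Rt(.27,.11,1)
go([.5354,-.4242,.038],Rm)
E
```

```text
[-0.84  0.41  1.71  0.13  0.99 -2.76] [[-100.8 -438.8   99.7]] [-0.2 -0.2  0.3] 22.88
tilt 0.10434866633800569 roll 0.011926641391561632 head 0.2786365367685768
t 22.88 at [ 0.5361 -0.411   0.0997] turn [-0.013  0.007  0.002] rows 0.06886903562725175 | dWorld [-0.0007 -0.0132 -0.0617] | shift after turn [-0.0109  0.0608 -0.0125] shift now [-0.0111  0.0607 -0.0132] F [-0.2 -0.2  0.3]
```

Call:
carry_out(moves=[[-0.013, 0.007, 0, -0.0035, 0, -0.0125, -0.3], [0, 0, 0, -0.003, 0.025, 0, -0.3], [0, 0, 0, -0.003, 0.025, 0, -0.3], [0, 0, 0, -0.001, 0.011, 0, -0.3], [0, 0, 0, 0, 0, 0, -0.3], [0, 0, 0, 0, 0, 0, -0.3]])

```text
time: 23.62
eef_pos: [0.5386, -0.4291, 0.0454]
tcp_rot: [-0.698, -0.136, 0.053, 0.701]
contact_force: [0.3, -0.7, 0.6]
opening: 0.648
```

```bash
python3 chk.py; python3 - <<'E'
from h import *
Rm=Rt(.27,.11,1)
go([.5354,-.4242,.038],Rm)
m=camera_model("wrist");im=read_camera("wrist");cv2.imwrite("pics/w4.png",im[150:400,200:440].repeat(2,0).repeat(2,1))
E
```

```text
[-0.85  0.5   1.7   0.13  0.88 -2.77] [[ -99.5 -457.    45.4]] [ 0.3 -0.7  0.6] 23.62
tilt 0.11641088665473047 roll -0.01215020492674529 head 0.2683337454525494
t 23.62 at [ 0.5386 -0.4291  0.0454] turn [ 0.012 -0.     0.007] rows 0.06591997681837286 | dWorld [-0.0032  0.0049 -0.0074] | shift after turn [-0.0025  0.0072  0.0056] shift now [-0.0026  0.0071  0.0057] F [ 0.3 -0.7  0.6]
```

View pics/w4.png

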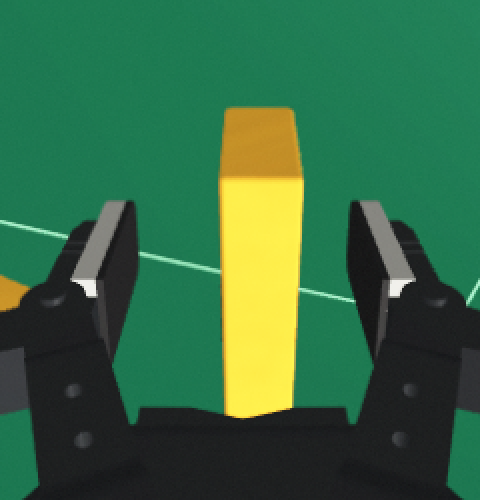

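Call:
carry_out(moves=[[0.012, 0, 0, -0.0025, 0.0035, 0.003, -0.3], [0, 0, 0, 0, 0.0035, 0, -0.3], [0, 0, 0, 0, 0, 0, 0.2], [0, 0, 0, 0, 0, 0, 0.7], [0, 0, 0, 0, 0, 0, 1], [0, 0, 0, 0, 0, 0, 1], [0, 0, 0, 0, 0, 0, 1], [0, 0, 0, 0, 0, 0, 1]], squeeze=70)

```text
time: 24.68
eef_pos: [0.5355, -0.4258, 0.0365]
tcp_rot: [-0.693, -0.136, 0.054, 0.706]
contact_force: [-1.0, 0.1, 1.2]
opening: 0.222
```

```bash
python3 chk.py; python3 - <<'E'
from h import *
s=get_state();print(s["opening"]*85)
im=read_camera("wrist");m=camera_model("wrist");cv2.imwrite("pics/w5.png",im)
h=cv2.cvtColor(im,cv2.COLOR_BGR2HSV)
u0,v0=proj("wrist",[s["eef_pos"]],m)[0];print(u0,v0)
k=cv2.inRange(h,(18,120,60),(34,255,255))
for v in range(190,300,6): 
    us=np.where(k[v,260:400])[0]
    if len(us): print(v,us.min()+260,us.max()+260,im[v,us.min()+260+len(us)//2].tolist())
E
```

```text
[-0.86  0.51  1.71  0.14  0.88 -2.78] [[-102.3 -453.5   36.5]] [-1.   0.1  1.2] 24.68
tilt 0.11146404248362884 roll 0.002068884593325049 head 0.27000269765964163
18.834660127181525
321.73501561450064 281.10828893924895
214 305 337 [53, 139, 146]
220 303 339 [41, 147, 201]
226 302 340 [42, 149, 204]
232 302 340 [42, 150, 204]
238 301 341 [42, 151, 203]
244 300 342 [44, 150, 203]
250 300 342 [42, 148, 203]
256 299 343 [72, 236, 254]
262 299 343 [78, 241, 255]
268 300 342 [78, 243, 255]
274 301 342 [79, 242, 255]
280 301 341 [79, 243, 255]
286 301 341 [79, 243, 255]
292 301 341 [78, 242, 255]
298 301 341 [78, 241, 255]
```

```bash
python3 - <<'E'
from h import *
im=cv2.imread("pics/w5.png").astype(int);m=camera_model("wrist");s=get_state()
col=im[195:300,315:328,2].mean(1);d=np.diff(col);print([(195+i,round(x)) for i,x in enumerate(d) if abs(x)>12])
for v,z in((253.5,.04),(212.5,0)):
    p=plane("wrist",[(321.5,v)],z,m)[0];e=p-s["eef_pos"];a=np.array([np.cos(.27),np.sin(.27)]);print(v,np.round(p,4),"along bar",e[:2]@a,"lat",e[0]*-a[1]+e[1]*a[0])
E
```

```text
[(212, 31), (213, 84), (214, 56), (252, 24)]
253.5 [ 0.5178 -0.4309  0.04  ] along bar -0.018403563053897197 lat -0.00013580591597351678
212.5 [ 0.5178 -0.4307  0.    ] along bar -0.01835963559117317 lat 1.8080973996448778e-05
```

Call:
carry_out(moves=[[0, 0, 0, 0.002, -0.02, 0, 1], [0, 0, 0, 0.0055, -0.05, 0, 1], [0, 0, 0, 0.0055, -0.05, 0, 1], [0, 0, 0, 0.0055, -0.05, 0, 1], [0, 0, 0, 0, 0, 0, 1]])

```text
time: 25.35
eef_pos: [0.5364, -0.4286, 0.2154]
tcp_rot: [-0.697, -0.138, 0.052, 0.702]
contact_force: [-0.5, 0.3, -2.5]
opening: 0.216
```

```bash
python3 chk.py; python3 - <<'E'
from h import *
Rm=Rt(YAW,.11,1)
go(T(-137,119.7,200),Rm)
print(get_state()["opening"])
E
```

```text
[-0.86  0.3   1.63  0.12  1.16 -2.74] [[-101.6 -456.4  215.4]] [-0.5  0.3 -2.5] 25.35
tilt 0.1197811239614642 roll -0.00917699436655428 head 0.2700009514531295
t 25.35 at [ 0.5364 -0.4286  0.2154] turn [-0.015  0.204  0.013] rows 1.0988473197148594 | dWorld [-0.0729  0.5725 -0.0154] | shift after turn [-0.0369  0.0114  0.5761] shift now [0.0806 0.0201 0.5714] F [-0.5  0.3 -2.5]
0.2155969704491063
```

Call:
carry_out(moves=[[-0.007, 0.102, 0.006, 0, 0, 0, 1], [-0.007, 0.102, 0.006, 0, 0, 0, 1], [0, 0, 0, -0.012, 0, 0.03, 1], [0, 0, 0, -0.012, 0, 0.055, 1], [0, 0, 0, -0.012, 0, 0.06, 1], [0, 0, 0, 0, 0, 0.06, 1], [0, 0, 0, 0, 0, 0.06, 1], [0, 0, 0, 0, 0, 0.06, 1], [0, 0, 0, 0, 0, 0.06, 1], [0, 0, 0, 0, 0, 0.06, 1]])

```text
time: 26.6
eef_pos: [0.4677, 0.0173, 0.207]
tcp_rot: [-0.701, -0.058, -0.012, 0.711]
contact_force: [1.0, -0.1, -2.0]
opening: 0.216
```

Call:
carry_out(moves=[[0, 0, 0, 0, 0, 0.06, 1], [0, 0, 0, 0, 0, 0.05, 1], [0, 0, 0, 0, 0, 0.03, 1], [0, 0, 0, 0, 0, 0, 1], [0, 0, 0, 0, 0, 0, 1]])

```text
time: 27.22
eef_pos: [0.4594, 0.1546, 0.2088]
tcp_rot: [-0.701, -0.058, -0.012, 0.711]
contact_force: [-0.4, -0.8, -1.7]
opening: 0.22
```

```bash
python3 chk.py; python3 - <<'E'
from h import *
Rm=Rt(YAW,.11,1)
go(T(-137,119.7,90),Rm)
print(get_state()["opening"])
E
```

```text
[ 0.11 -0.16  2.12  0.01  1.07 -1.53] [[-140.4  130.6  208.8]] [-0.4 -0.8 -1.7] 27.23
tilt 0.0994326090821351 roll 0.010282943690847424 head 0.06582401622832089
t 27.23 at [0.4594 0.1546 0.2088] turn [-0.01  -0.001 -0.01 ] rows 0.055276151726366435 | dWorld [ 0.0041 -0.0106 -0.1188] | shift after turn [-0.0097  0.1185 -0.0109] shift now [-0.0085  0.1185 -0.0121] F [-0.4 -0.8 -1.7]
0.2202617543205943
```

Call:
carry_out(moves=[[-0.01, 0, -0.01, -0.003, 0.03, -0.011, 1], [0, 0, 0, -0.003, 0.045, 0, 1], [0, 0, 0, -0.003, 0.043, 0, 1], [0, 0, 0, 0.03, 0.0033, 0, 1], [0, 0, 0, 0.03, 0.0033, 0, 1], [0, 0, 0, 0.02, 0.0022, 0, 1], [0, 0, 0, 0, 0, 0, 1], [0, 0, 0, 0, 0, 0, 1]])

```text
time: 28.22
eef_pos: [0.5442, 0.1489, 0.0912]
tcp_rot: [-0.704, -0.061, -0.017, 0.707]
contact_force: [-0.6, 0.8, -2.9]
opening: 0.219
```

```bash
python3 chk.py; python3 - <<'E'
from h import *
Rm=Rt(YAW,.111,1)
go(T(-49,119.7,75),Rm)
print(get_state()["opening"])
im=read_camera("wrist");m=camera_model("wrist");cv2.imwrite("pics/w6raw.png",im);import pickle;pickle.dump((m,get_state()),open("w6.pkl","wb"))
print(np.round(proj("wrist",[T(-70,108,30),T(-70,132,30)],m)))
c=im[130:330,230:450];cv2.imwrite("pics/w6.png",cv2.resize(c,None,fx=3,fy=3,interpolation=cv2.INTER_CUBIC))
E
```

```text
[ 0.09  0.18  2.02 -0.    0.83 -1.54] [[-56.1 119.5  91.2]] [-0.6  0.8 -2.9] 28.23
tilt 0.11023846683951524 roll 0.000746217545004868 head 0.06333378866950751
t 28.23 at [0.5442 0.1489 0.0912] turn [-0.001 -0.002 -0.   ] rows 0.010949684094928547 | dWorld [ 0.0071  0.0007 -0.0162] | shift after turn [0.0053 0.0169 0.0002] shift now [0.0053 0.0168 0.0002] F [-0.6  0.8 -2.9]
0.21943790174665048
[[303. 202.]
 [340. 202.]]
```

View pics/w6.png

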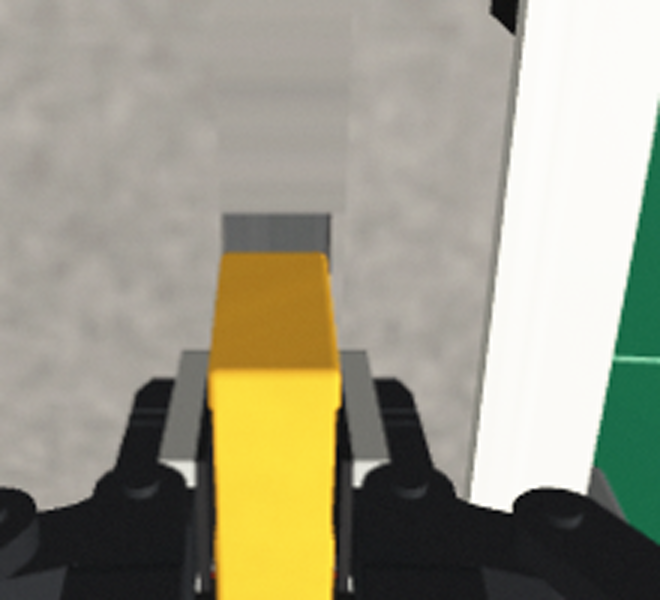

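```bash
python3 - <<'E'
from h import *
import pickle;m,s=pickle.load(open("w6.pkl","rb"))
f=lambda L:[((x+.5)/3-.5+230,(y+.5)/3-.5+130) for x,y in L]
print("bar bottom rear",inT(plane("wrist",f([(219.5,253),(328,253)]),.0912-.0365,m)),"bar top rear",inT(plane("wrist",f([(208,370),(341,370)]),.0912+.0035,m)),"slot",inT(plane("wrist",f([(222,213),(330,213)]),.03,m)),"tcp",inT(s["eef_pos"]))
E
```

```text
bar bottom rear [[-73.77649387 109.13797412  54.7       ]
 [-73.7420975  129.58908062  54.7       ]] bar top rear [[-74.79622965 109.62224155  94.7       ]
 [-74.76006417 129.26299796  94.7       ]] slot [[-70.81790552 108.2600012   30.        ]
 [-70.77994957 131.46797989  30.        ]] tcp [[-56.2792299  119.68883865  91.23763889]]
```

Call:
carry_out(moves=[[0, 0, 0, 0.0065, 0.0007, 0.0004, 1], [0, 0, 0, -0.0011, 0.01, 0, 1], [0, 0, 0, -0.0011, 0.01, 0, 1], [0, 0, 0, 0, 0, 0, 1], [0, 0, 0, 0, 0, 0, 1]])

```text
time: 28.9
eef_pos: [0.5516, 0.1507, 0.0715]
tcp_rot: [-0.704, -0.062, -0.017, 0.707]
contact_force: [-0.5, 0.3, -1.7]
opening: 0.216
```

```bash
python3 chk.py; python3 - <<'E'
from h import *
go(T(-49.7,120.1,54),Rt(YAW,.11,1))
E
```

```text
[ 0.09  0.23  2.01 -0.    0.79 -1.54] [[-48.6 120.8  71.5]] [-0.5  0.3 -1.7] 28.9
tilt 0.11189427284994896 roll 0.0008253220157683483 head 0.06468649820811048
t 28.9 at [0.5516 0.1507 0.0715] turn [-0.001 -0.001  0.002] rows 0.011719528651702546 | dWorld [-0.001  -0.0007 -0.0175] | shift after turn [-0.003   0.0173 -0.0007] shift now [-0.003   0.0172 -0.0007] F [-0.5  0.3 -1.7]
```

Call:
carry_out(moves=[[0, 0, 0, -0.0012, 0.002, -0.0007, 1], [0, 0, 0, -0.0004, 0.004, 0, 1], [0, 0, 0, -0.0004, 0.004, 0, 1], [0, 0, 0, -0.0004, 0.004, 0, 1], [0, 0, 0, -0.0004, 0.003, 0, 1], [0, 0, 0, 0, 0, 0, 1]])

```text
time: 29.65
eef_pos: [0.5506, 0.1499, 0.0541]
tcp_rot: [-0.704, -0.062, -0.017, 0.707]
contact_force: [0.2, -0.1, -2.3]
opening: 0.217
```

```bash
python3 chk.py
```

```text
[ 0.09  0.26  2.02 -0.    0.76 -1.54] [[-49.6 120.   54.1]] [ 0.2 -0.1 -2.3] 29.65
tilt 0.1115441150723854 roll 0.0008080769925691289 head 0.06459895054491639
```

Call:
carry_out(moves=[[0, 0, 0, -0.0002, 0.0016, 0, 1], [0, 0, 0, 0, 0, 0, 1], [0, 0, 0, 0, 0, 0, 0.45], [0, 0, 0, 0, 0, 0, 0.3], [0, 0, 0, 0, 0, 0, 0.15], [0, 0, 0, 0, 0, 0, 0.1], [0, 0, 0, 0, 0, 0, 0.1]])

```text
time: 30.52
eef_pos: [0.5509, 0.15, 0.053]
tcp_rot: [-0.704, -0.063, -0.017, 0.707]
contact_force: [0.5, -0.7, -0.3]
opening: 0.448
```

```bash
python3 chk.py; python3 - <<'E'
from h import *
print(get_state()["opening"])
m=camera_model("wrist");im=read_camera("wrist");cv2.imwrite("pics/w7.png",im)
for v in range(200,300,5): print(v,im[v,318:326].mean(0).round().astype(int).tolist(),end=";")
E
```

```text
[ 0.09  0.26  2.02 -0.    0.75 -1.54] [[-49.3 120.   53. ]] [ 0.5 -0.7 -0.3] 30.52
tilt 0.11254264318017565 roll 0.0008403603043628527 head 0.06464424954456936
0.4483052330263905
200 [138, 144, 149];205 [136, 142, 148];210 [132, 139, 143];215 [133, 140, 143];220 [26, 103, 145];225 [27, 105, 148];230 [27, 105, 149];235 [27, 104, 147];240 [28, 105, 148];245 [27, 104, 146];250 [27, 104, 146];255 [52, 191, 240];260 [54, 197, 243];265 [55, 199, 244];270 [54, 198, 244];275 [54, 198, 244];280 [56, 201, 245];285 [55, 200, 245];290 [54, 197, 244];295 [53, 196, 243];
```

Call:
carry_out(moves=[[0, 0, 0, 0, -0.015, 0, 0.1], [0, 0, 0, 0, -0.03, 0, 0.1], [0, 0, 0, -0.05, -0.03, 0, 0.1], [0, 0, 0, -0.05, -0.04, -0.02, 0.1], [0, 0, 0, 0, -0.055, -0.02, 0.1], [0, 0, 0, 0, -0.05, 0, 0.1], [0, 0, -0.15, 0, 0, 0, 0.1], [0, 0, -0.15, 0, 0, 0, 0.1], [0, 0, -0.15, 0, 0, 0, 0.1], [0, 0, 0, 0, 0, 0, 0.1]])

```text
time: 31.82
eef_pos: [0.4314, 0.1035, 0.2572]
tcp_rot: [-0.672, -0.218, -0.174, 0.686]
contact_force: [0.2, -0.5, 0.2]
opening: 0.448
```

```bash
python3 chk.py; python3 - <<'E'
from h import *
import pickle
m=camera_model("wrist");im=read_camera("wrist");cv2.imwrite("pics/w8raw.png",im);pickle.dump(m,open("w8.pkl","wb"))
P=proj("wrist",[T(30,120,47),T(30,-120,47)],m);print(np.round(P,1).tolist())
o=np.zeros((600,800,3),np.uint8)
for k in(0,1):
    u,v=P[k].astype(int);a,b=max(u-50,0),max(v-75,0);print(k,a,b)
    c=cv2.resize(im[b:b+150,a:a+100],None,fx=4,fy=4,interpolation=cv2.INTER_CUBIC);o[:c.shape[0],400*k:400*k+c.shape[1]]=c
cv2.imwrite("pics/w8.png",o)
E
```

```text
[-0.02 -0.58  2.4   0.06  0.77 -1.69] [[-171.6   81.5  257.2]] [ 0.2 -0.5  0.2] 31.82
tilt 0.5602885309909875 roll 0.0009161053194658431 head 0.0647087570673325
[[347.7, 204.5], [183.1, 204.7]]
0 297 129
1 133 129
```

View pics/w8.png

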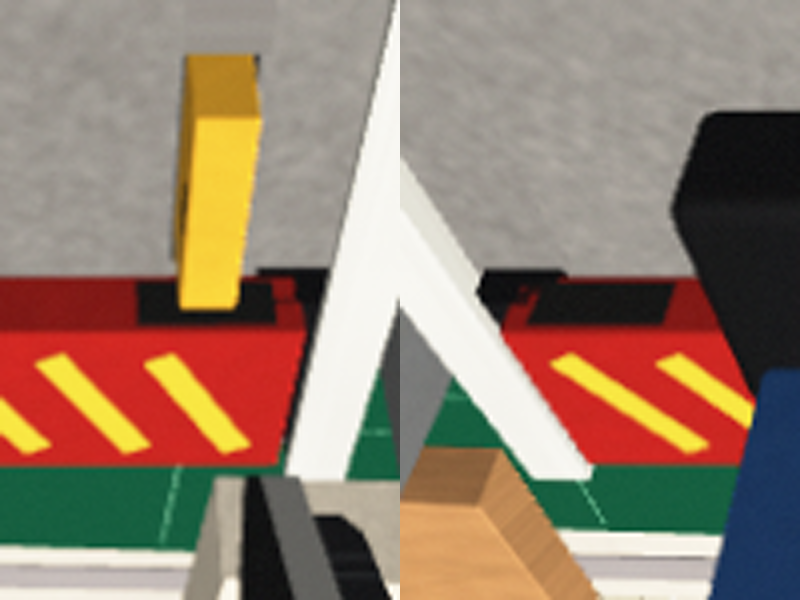

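```bash
python3 - <<'E'
from h import *
import pickle;m=pickle.load(open("w8.pkl","rb"))
f=lambda L,a=297,b=129:[((x+.5)/4-.5+a,(y+.5)/4-.5+b) for x,y in L]
for n,L,z,a in(("bar top rear",[(190,117),(262,117)],.056,297),("bar top front",[(178,310),(240,310)],.056,297),("bar rear at bed",[(187,55)],.03,297),("panel top rear edge L/R",[(60,331)],.061,297),("R",[(110,331),(310,331)],.061,133),("pad L",[(206,304)],.047,297),("pad R",[(200,304)],.047,133)):
    print(n,np.round(inT(plane("wrist",f(L,a),z,m)),1).tolist())
E
```

```text
bar top rear [[-68.3, 108.6, 56.0], [-68.3, 129.7, 56.0]]
bar top front [[22.4, 109.7, 56.0], [22.4, 131.6, 56.0]]
bar rear at bed [[-70.2, 108.9, 30.0]]
panel top rear edge L/R [[27.9, 68.1, 61.0]]
R [[27.9, -148.7, 61.0], [27.9, -76.1, 61.0]]
pad L [[30.2, 120.7, 47.0]]
pad R [[29.9, -120.7, 47.0]]
```

```bash
python3 -c "
from plant import *
print(sign_off(),get_state()['time'])"
```

```text
the job is handed in; nothing more can be done
the job is handed in; nothing more can be done
```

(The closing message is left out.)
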